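# Show how the parcel is finished

## Task

Show a new colleague what is needed to finish the small parcel: point down with the fingertips at the box with the dark violet lid, then at the roll of blue tape that seals it, then at the black hand stamp that marks it. At each one stop with the fingertips two or three centimetres above its middle and stay there for two seconds; finish still pointing at the stamp. Do not touch or move any of the things, and keep well above the tan tape, the tissue box and the glue stick if you pass over them: they are not to be pointed at.

Things in the scene. Friction and masses are not known exactly. Their poses are not given: they have to be found in the camera images.
- parcel: the small parcel: cardboard box with a dark violet lid, 109 (x) x 174 (y) x 46 high mm, lying flat, loose; origin at the centre of its underside, z up
- parcel_top (a point): centre of the violet lid's top face, 46 mm above the desk
- blue_tape: roll of blue tape lying flat, 53 mm across, 24 mm high, with an open core, loose; origin at the centre of its underside, z up
- blue_tape_top (a point): middle of the blue roll (over its open core) at the height of its upper face, 24 mm above the desk
- stamp: black hand stamp with a turned knob handle, standing upright, base 32 x 48 mm, 74 mm high, loose; origin at the centre of its underside, z up
- stamp_top (a point): top of the stamp's knob, 74 mm above the desk
- tan_tape: bystander: larger roll of tan (brownish) tape lying flat, 93 mm across, 48 mm high, loose; origin at the centre of its underside; not to be pointed at
- tan_tape_top (a point): middle of the tan roll (over its core) at the height of its upper face, 48 mm above the desk
- tissue_box: bystander: light blue tissue carton, 95 (x) x 200 (y) x 64 high mm, loose; origin at the centre of its underside; not to be pointed at
- tissue_box_top (a point): centre of the tissue carton's top, 64 mm above the desk
- glue_stick: bystander: yellow glue stick with a red cap standing upright, 25 mm across, 86 mm high, loose; origin at the centre of its underside; easily knocked over; not to be pointed at
- glue_stick_top (a point): top of the glue stick's red cap, 86 mm above the desk
Not all that is in view belongs to the job. Several things look just like the stamp: the one meant starts farthest to the robot's left.

How it is judged:
On the way, in this order (a step that is already met when the one before it is completed fails the run):
1. the fingertips dwell just above the middle of the violet-lidded box, pointing down (horizontal distance between the grasp point and parcel_top below 0.05 m and z of the grasp point in the frame of parcel between 0.066 and 0.131 m and (angle between the grasp point's own z axis and vertical above 2.35 rad or angle between the grasp point's own z axis and vertical below 0.79 rad)), for 1.5 s.
2. the fingertips dwell just above the middle of the blue tape, pointing down (horizontal distance between the grasp point and blue_tape_top below 0.035 m and z of the grasp point in the frame of blue_tape between 0.044 and 0.109 m and (angle between the grasp point's own z axis and vertical above 2.35 rad or angle between the grasp point's own z axis and vertical below 0.79 rad)), for 1.5 s.
3. the fingertips dwell just above the middle of the hand stamp, pointing down (horizontal distance between the grasp point and stamp_top below 0.035 m and z of the grasp point in the frame of stamp between 0.094 and 0.159 m and (angle between the grasp point's own z axis and vertical above 2.35 rad or angle between the grasp point's own z axis and vertical below 0.79 rad)), for 1.5 s.
At the end, for the whole second after the job is handed in: The gripper still points down (within 45 degrees) at the stamp, TCP within 35 mm of its middle and 20 to 85 mm above its top, touching nothing; all six things are within 10 mm of where they started (all of step 3 and distance of each of parcel, tissue_box, blue_tape, tan_tape, stamp, glue_stick from where it was at the start of the episode below 0.01 m).
It fails at once if the robot touches one of the six things (contact force between any of the fingers, the arm and parcel above 0.3 N or contact force between any of the fingers, the arm and tissue_box above 0.3 N or contact force between any of the fingers, the arm and blue_tape above 0.3 N or contact force between any of the fingers, the arm and tan_tape above 0.3 N or contact force between any of the fingers, the arm and stamp above 0.3 N or contact force between any of the fingers, the arm and glue_stick above 0.3 N).
It fails at once if one of the six things is knocked, lifted or carried from its place (distance of any of parcel, tissue_box, blue_tape, tan_tape, stamp, glue_stick from where it was at the start of the episode above 0.015 m).
It fails at once if the robot points at the tissue box, the tan tape or the glue stick (TCP within 25 mm of its middle and less than 60 mm above its top) ((horizontal distance between the grasp point and tissue_box_top below 0.025 m and z of the grasp point in the frame of tissue_box below 0.124 m) or (horizontal distance between the grasp point and tan_tape_top below 0.025 m and z of the grasp point in the frame of tan_tape below 0.108 m) or (horizontal distance between the grasp point and glue_stick_top below 0.025 m and z of the grasp point in the frame of glue_stick below 0.146 m)).
It also fails if it takes over 54 s, if anything falls off the work surface, if the arm or the gripper's body presses on something with over 40 N, if the wrist force passes 120 N, or if a joint passes its speed limit or range.

## Robot

A 6-joint arm with a two-finger parallel gripper is mounted at the origin on a cart in front of the work surface, level with it; the furniture and walls round the work are solid. World frame = base frame: x ahead of the robot, y to its left, z up, the work surface at z = 0. Lengths are in m, angles in rad, forces in N, time in s.
With the tool pointing down it reaches from about 0.3 to 0.775 m from the base axis. Payload 14.6 kg.
Tool frame: the origin (TCP) lies between the finger pads, 19 mm behind the fingertips; this is the grasp point; z points along the fingers, y is the line along which they close (so a half turn about z gives the same grasp; the last joint's range is limited). The gripper opens to 94 mm and grips with 3 to 60 N. Pads are 16 mm wide; open, the fingers measure 119 mm over their backs; the gripper's body (75 mm by 177 mm) begins 78 mm behind the grasp point.
Start: joints at [-0.067, 0.3, 1.521, -0, 1.321, -0.067], TCP at [0.55, -0, 0.224] pointing down, gripper open.
Joint ranges: [-3.03, 3.03], [-0.79, 2.21], [0.23, 2.52], [-1.04, 4.18], [0, 3.07], [-2.55, 2.55]. Speed limits (rad/s): [2.22, 2.22, 2.57, 3.14, 3.14, 3.14].

## Interface

Orientations are given as [roll, pitch, yaw] about the fixed x, y, z axes, in that order (R = Rz(yaw) Ry(pitch) Rx(roll)).
In Python, from station import ctrl gives the robot as it stands. The module is installed in compiled form; this text tells all that it offers.
- The arm moves only by the tool servo_tool, never from a script. Its argument "plan" is a list of rows, each a list of 7 numbers: the opening in per cent of the stroke, from 0 (shut) to 100 (fully open), then the shift along the tool's x, y, z in m, then the turn, a rotation vector about the tool's x, y, z in rad. A call has exactly 8 rows; each row shifts and turns the commanded pose from where the row before left it, along the tool's axes as they then stand; what a row does not reach is not made up. A row lasts 1/8 s, in which the tool goes at most 62.5 mm and 10.7 degrees, less where a joint would pass 70% of its speed; a pose out of reach is approached as far as the arm can. A call with a gripper value outside its range is refused whole. The fingers move at their own pace and stop on an object; "force" is the grip in N (left out, the last holds). Time passes only in rows, so rows that do not move let the fingers close, or fill a call up. It gives the time, the measured TCP pose, the force, the opening and the grip force at its end, in the units of the state.
- ctrl.get_obs(): the state, without advancing time (a new reading comes with each control period).
- ctrl.camera(name): name is "scene" or "side" or "wrist"; returns a dict with "pixels" (480x640x3 uint8, red, green, blue), "z_map" (480x640 float32, m along the optical axis (not along the pixel's ray), 0 where there is no reading), "mtx" (3x3 intrinsics, pixels), "pose" (4x4, takes a point from camera to world coordinates). Camera axes: x right, y up, looking along -z (the intrinsics and any distortion apply to the point x, -y, -z); pixel columns grow to the right and rows downward; lengths in m; the calibration is good to about 2 mm. A picture is of the moment at which its call begins.
- ctrl.hand_in(): hands the job in; it is judged then, once.
The state is a dict: "time_s": time; "qpos": joint angles; "joint_vel": joint speeds; "tau": joint torques, N m; "ee_pos": TCP position; "eef_rot": TCP orientation; "force": force on the tool from outside, world axes, zero at the start; "moment": the same for the moment, N m; "grip_width": finger opening in m; "grip_force": force on a finger pad.
Only numpy, scipy, OpenCV 4.12 (cv2) and the standard library are available. Lean on these libraries where they do the work, as an engineer would, in place of code of your own. Each camera call takes 0.05 s, during which the arm holds its last target. There are 200 camera calls.

## Working session

There is one attempt and no reset: what is moved stays moved. The work goes in short steps, Python scripts to look and compute and a tool call to move; the robot and the scene stay as the last step left them, time stands still between calls to the robot, and variables do not carry over. Pictures are saved under pics/ and viewed, at most 10 in all, crops included, and the job is handed in when it is done.

Besides the shell and the picture viewer there is one more tool, called after ">>>" by a JSON object that holds its "op" and its "data", one argument or row to a line. servo_tool: Moves the arm, as the interface text tells. Its arguments: {"type":"object","properties":{"plan":{"type":"array","items":{"type":"array","items":{"type":"number"}}},"force":{"type":"number"}},"required":["plan"]}

```bash
mkdir -p pics; cat > h.py <<'E'
import numpy as np, cv2, pickle
from station import ctrl
def snap(n,f):
    c=ctrl.camera(n); cv2.imwrite(f'pics/{f}.png',c['pixels'][:,:,::-1]); pickle.dump(c,open(f'{f}.pkl','wb')); return c
def world(c,u,v,r=0):
    z=c['z_map'][v,u]; K=c['mtx']; p=np.array([(u-K[0,2])/K[0,0]*z,-(v-K[1,2])/K[1,1]*z,-z,1]); return (c['pose']@p)[:3]
E
python3 - <<'E'
from h import *
snap('scene','s0');c=snap('side','d0')
o=ctrl.get_obs();print(o['time_s'],o['ee_pos'],o['eef_rot'])
E
```

```text
0.1 [5.49775793e-01 1.94448075e-05 2.23743654e-01] [-3.14055033e+00 -6.35774278e-05  1.57081872e+00]
```

View pics/s0.png

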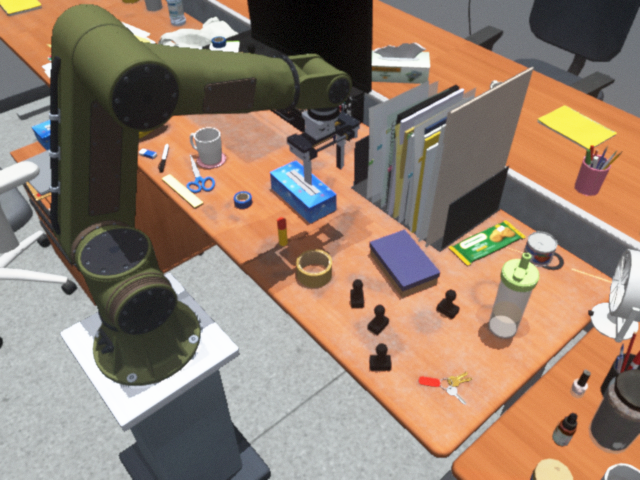

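View pics/d0.png

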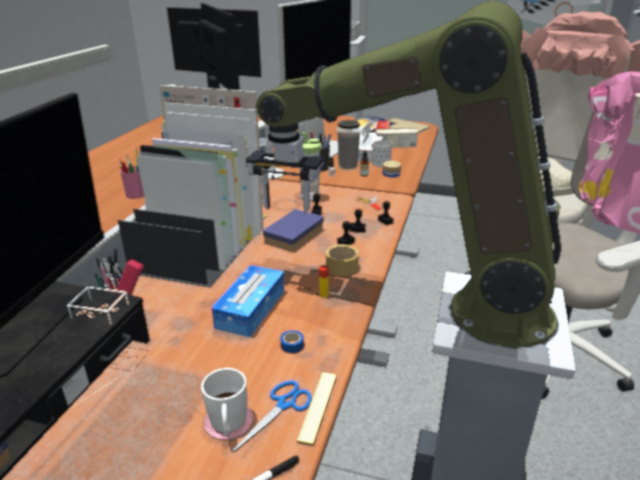

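The scene view shows the violet lid at about (404,258), blue tape (243,200), tan tape (314,268), glue stick (282,222) and tissue box (303,188). There are four stamps, with knobs near (357,284), (378,311), (380,350) and (449,295). The side view agrees with this.

```bash
python3 - <<'E'
from h import *
c=pickle.load(open('s0.pkl','rb'))
v,u=np.mgrid[0:480,0:640];z=c['z_map'];K=c['mtx']
P=np.stack([(u-K[0,2])/K[0,0]*z,-(v-K[1,2])/K[1,1]*z,-z,np.ones_like(z)],-1)@c['pose'].T
for n,a,b,r,lo,hi in [('parcel',404,260,45,.038,.055),('blue',243,200,12,.016,.032),('tan',314,268,22,.04,.056),('tissue',303,190,38,.056,.072),('glue',282,222,12,.075,.1),
 ('s1',357,286,11,.055,.085),('s2',378,313,11,.055,.085),('s3',380,352,11,.055,.085),('s4',449,297,11,.055,.085)]:
    Q=P[b-r:b+r,a-r:a+r].reshape(-1,4); Q=Q[(z[b-r:b+r,a-r:a+r].ravel()>0)&(Q[:,2]>lo)&(Q[:,2]<hi)]
    print(n,len(Q),(Q.min(0)[:3]/2+Q.max(0)[:3]/2).round(3),np.median(Q,0)[:3].round(3),np.ptp(Q,0)[:3].round(3))
E
```

```text
parcel 2428 [ 0.618 -0.267  0.047] [ 0.619 -0.236  0.046] [0.334 0.283 0.017]
blue 159 [0.451 0.256 0.023] [0.452 0.254 0.023] [0.054 0.062 0.014]
tan 352 [ 0.431 -0.1    0.047] [ 0.427 -0.103  0.047] [0.095 0.093 0.014]
tissue 1434 [0.54  0.147 0.064] [0.589 0.139 0.063] [0.223 0.226 0.016]
glue 71 [0.439 0.045 0.085] [0.438 0.043 0.085] [0.026 0.025 0.018]
s1 98 [ 0.453 -0.237  0.065] [ 0.451 -0.241  0.069] [0.026 0.026 0.02 ]
s2 106 [ 0.438 -0.329  0.067] [ 0.435 -0.331  0.069] [0.027 0.023 0.023]
s3 123 [ 0.365 -0.409  0.066] [ 0.363 -0.412  0.069] [0.025 0.026 0.021]
s4 104 [ 0.598 -0.407  0.066] [ 0.594 -0.408  0.068] [0.024 0.023 0.022]
```

```bash
python3 - <<'E'
from h import *
c=pickle.load(open('s0.pkl','rb'))
v,u=np.mgrid[0:480,0:640];z=c['z_map'];K=c['mtx']
P=(np.stack([(u-K[0,2])/K[0,0]*z,-(v-K[1,2])/K[1,1]*z,-z,np.ones_like(z)],-1)@c['pose'].T)[z>0]
rgb=c['pixels'][z>0].astype(int)
q=(P[:,2]>.04)&(P[:,2]<.05)&(abs(P[:,0]-.62)<.15)&(abs(P[:,1]+.236)<.15)&(rgb[:,2]>rgb[:,1]+15)
print('lid',cv2.minAreaRect(P[q][:,:2].astype(np.float32)),np.median(P[q],0))
q=(P[:,2]>.1)&(P[:,2]<.5)&(P[:,0]>.6)&(P[:,0]<1)
for y in np.arange(-.45,.4,.05):
    m=q&(P[:,1]>=y)&(P[:,1]<y+.05)
    if m.any(): print(round(y,2),m.sum(),'xmin',P[m][:,0].min().round(3),np.percentile(P[m][:,0],5).round(3),'zmax',P[m][:,2].max().round(3))
E
```

```text
lid ((0.6186296343803406, -0.2348044365644455), (0.17916588485240936, 0.11268247663974762), 74.9644546508789) [ 0.61455625 -0.24032597  0.04578628  1.        ]
-0.3 1041 xmin 0.743 0.753 zmax 0.171
-0.25 7519 xmin 0.711 0.719 zmax 0.44
-0.2 1213 xmin 0.715 0.721 zmax 0.334
-0.15 1752 xmin 0.718 0.727 zmax 0.358
-0.1 1729 xmin 0.717 0.724 zmax 0.335
-0.05 1716 xmin 0.6 0.604 zmax 0.351
-0.0 1597 xmin 0.6 0.614 zmax 0.349
0.05 280 xmin 0.74 0.747 zmax 0.17
0.1 2 xmin 0.75 0.752 zmax 0.163
0.2 896 xmin 0.876 0.904 zmax 0.483
0.25 1303 xmin 0.853 0.873 zmax 0.476
0.3 997 xmin 0.764 0.898 zmax 0.46
0.35 906 xmin 0.762 0.769 zmax 0.447
```

>>> {"op": "servo_tool", "data": {
  "plan": [
    [0,0,0,0,0,0,0.18],
    [0,0,0,0,0,0,0.18],
    [0,0,0,0,0,0,0.18],
    [0,0,0,0,0,0,0.18],
    [0,0,0,0,0,0,0.18],
    [0,0,0,0,0,0,0.18],
    [0,0,0,0,0,0,0.18],
    [0,0,0,0,0,0,0.18]
  ]
}}

```text
time_s: 1.1
ee_pos: [0.5498, 0.0, 0.2239]
eef_rot: [-3.141, 0.001, 0.125]
force: [-0.1, 0.1, 0.9]
grip_width: 0.0176
grip_force: 0.0
```

>>> {"op": "servo_tool", "data": {
  "plan": [
    [0,0,0,0,0,0,0.13],
    [0,0,0,0,0,0,0],
    [0,0.005,0.03,0,0,0,0],
    [0,0.01,0.04,0,0,0,0],
    [0,0.01,0.04,0,0,0,0],
    [0,0.01,0.04,0,0,0,0],
    [0,0.01,0.04,0,0,0,0],
    [0,0.005,0.03,0,0,0,0]
  ]
}}

```text
time_s: 2.1
ee_pos: [0.6002, -0.2216, 0.2238]
eef_rot: [-3.141, 0.001, 0.004]
force: [1.0, 1.0, 0.4]
grip_width: 0.0005
grip_force: 0.0
```

>>> {"op": "servo_tool", "data": {
  "plan": [
    [0,0,0.015,0,0,0,0],
    [0,0,0,0.02,0,0,0],
    [0,0,0,0.03,0,0,0],
    [0,0,0,0.03,0,0,0],
    [0,0,0,0.03,0,0,0],
    [0,0,0,0.018,0,0,0],
    [0,0,0,0,0,0,0],
    [0,0,0,0,0,0,0]
  ]
}}

```text
time_s: 3.1
ee_pos: [0.6007, -0.2351, 0.0976]
eef_rot: [3.141, -0.002, 0.001]
force: [-0.6, 0.2, -0.7]
grip_width: 0.0005
grip_force: 0.0
```

```bash
python3 - <<'E'
from h import *
snap('scene','s1'); c=snap('wrist','w1'); im=cv2.imread('pics/s1.png')[130:430,180:520]
cv2.imwrite('pics/m1.png',np.hstack([cv2.resize(im,(400,353)),cv2.resize(cv2.imread('pics/w1.png'),(400,300))[:300].copy() if 0 else cv2.resize(cv2.imread('pics/w1.png'),(400,353))]))
E
```

```text
(no output)
```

View pics/m1.png

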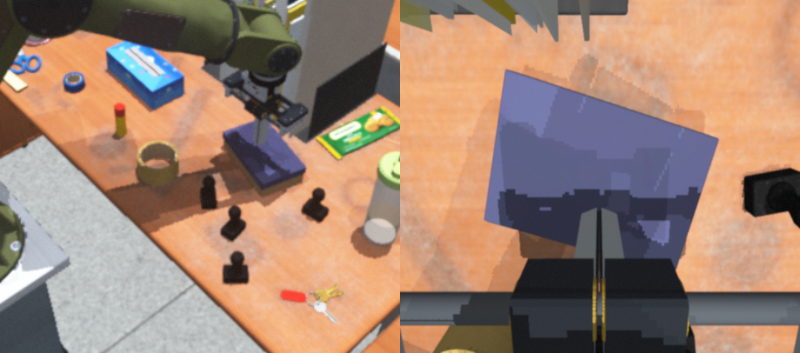

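The closed fingertips (about (262,140) in the left half) are just above the lid's middle and clear of the folders. I'll nudge 10 mm forward and hold there.

>>> {"op": "servo_tool", "data": {
  "plan": [
    [0,0.01,0,0,0,0,0],
    [0,0,0,0,0,0,0],
    [0,0,0,0,0,0,0],
    [0,0,0,0,0,0,0],
    [0,0,0,0,0,0,0],
    [0,0,0,0,0,0,0],
    [0,0,0,0,0,0,0],
    [0,0,0,0,0,0,0]
  ]
}}

```text
time_s: 4.2
ee_pos: [0.6102, -0.235, 0.0963]
eef_rot: [-3.142, 0.0, 0.001]
force: [-0.2, -0.8, 0.6]
grip_width: 0.0003
grip_force: 0.0
```

>>> {"op": "servo_tool", "data": {
  "plan": [
    [0,0,0,0,0,0,0],
    [0,0,0,0,0,0,0],
    [0,0,0,0,0,0,0],
    [0,0,0,0,0,0,0],
    [0,0,0,0,0,0,0],
    [0,0,0,0,0,0,0],
    [0,0,0,0,0,0,0],
    [0,0,0,0,0,0,0]
  ]
}}

```text
time_s: 5.2
ee_pos: [0.6102, -0.235, 0.0962]
eef_rot: [-3.142, 0.0, 0.001]
force: [-0.5, -0.4, -0.4]
grip_width: 0.0003
grip_force: 0.0
```

>>> {"op": "servo_tool", "data": {
  "plan": [
    [0,0,0,0,0,0,0],
    [0,0,0,0,0,0,0],
    [0,0,0,-0.01,0,0,0],
    [0,0,0,-0.03,0,0,0],
    [0,0,0,-0.03,0,0,0],
    [0,0,0,-0.03,0,0,0],
    [0,0,0,-0.03,0,0,0],
    [0,0,0,-0.02,0,0,0]
  ]
}}

```text
time_s: 6.2
ee_pos: [0.6103, -0.235, 0.2488]
eef_rot: [3.141, -0.002, 0.001]
force: [-0.3, 0.7, -0.9]
grip_width: 0.0007
grip_force: 0.0
```

>>> {"op": "servo_tool", "data": {
  "plan": [
    [0,-0.013,-0.02,0,0,0,0],
    [0,-0.013,-0.03,0,0,0,0],
    [0,-0.013,-0.04,0,0,0,0],
    [0,-0.013,-0.04,0,0,0,0],
    [0,-0.013,-0.04,0,0,0,0],
    [0,-0.013,-0.04,0,0,0,0],
    [0,-0.013,-0.04,0,0,0,0],
    [0,-0.013,-0.04,0,0,0,0]
  ]
}}

```text
time_s: 7.2
ee_pos: [0.5054, 0.0562, 0.2472]
eef_rot: [-3.142, -0.001, 0.001]
force: [-0.3, 0.1, 0.4]
grip_width: 0.0004
grip_force: 0.0
```

>>> {"op": "servo_tool", "data": {
  "plan": [
    [0,-0.012,-0.04,0,0,0,0],
    [0,-0.012,-0.04,0,0,0,0],
    [0,-0.012,-0.04,0,0,0,0],
    [0,-0.012,-0.04,0,0,0,0],
    [0,-0.006,-0.03,0,0,0,0],
    [0,0,-0.01,0,0,0,0],
    [0,0,0,0,0,0,0],
    [0,0,0,0,0,0,0]
  ]
}}

```text
time_s: 8.2
ee_pos: [0.4521, 0.254, 0.2464]
eef_rot: [3.141, -0.0, -0.0]
force: [-0.0, -0.4, -0.3]
grip_width: 0.0005
grip_force: 0.0
```

>>> {"op": "servo_tool", "data": {
  "plan": [
    [0,0,0,0.012,0,0,0],
    [0,0,0,0.03,0,0,0],
    [0,0,0,0.03,0,0,0],
    [0,0,0,0.03,0,0,0],
    [0,0,0,0.03,0,0,0],
    [0,0,0,0.03,0,0,0],
    [0,0,0,0.012,0,0,0],
    [0,0,0,0,0,0,0]
  ]
}}

```text
time_s: 9.2
ee_pos: [0.4516, 0.2546, 0.0719]
eef_rot: [3.141, 0.001, 0.0]
force: [-0.7, 1.0, 0.9]
grip_width: 0.0005
grip_force: 0.0
```

```bash
python3 - <<'E'
from h import *
snap('scene','s2'); c=snap('wrist','w2'); im=cv2.imread('pics/s2.png')[130:430,130:470]
cv2.imwrite('pics/m2.png',np.hstack([cv2.resize(im,(400,353)),cv2.resize(cv2.imread('pics/w2.png'),(400,353))]))
E
```

```text
(no output)
```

View pics/m2.png

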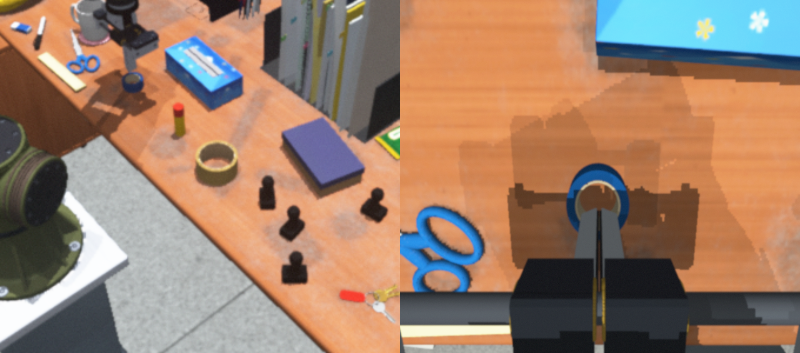

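The fingertips are over the core of the blue roll, at about (600,200) in the wrist half. I'll hold here, rise, and cross high to the stamp.

>>> {"op": "servo_tool", "data": {
  "plan": [
    [0,0,0,0,0,0,0],
    [0,0,0,0,0,0,0],
    [0,0,0,0,0,0,0],
    [0,0,0,0,0,0,0],
    [0,0,0,0,0,0,0],
    [0,0,0,0,0,0,0],
    [0,0,0,0,0,0,0],
    [0,0,0,0,0,0,0]
  ]
}}

```text
time_s: 10.3
ee_pos: [0.4518, 0.2549, 0.0722]
eef_rot: [3.142, 0.0, 0.001]
force: [-0.2, 0.7, 0.3]
grip_width: 0.0008
grip_force: 0.0
```

>>> {"op": "servo_tool", "data": {
  "plan": [
    [0,0,0,0,0,0,0],
    [0,0,0,0,0,0,0],
    [0,0,0,0,0,0,0],
    [0,0,0,0,0,0,0],
    [0,0,0,0,0,0,0],
    [0,0,0,0,0,0,0],
    [0,0,0,0,0,0,0],
    [0,0,0,0,0,0,0]
  ]
}}

```text
time_s: 11.3
ee_pos: [0.4518, 0.2549, 0.0723]
eef_rot: [-3.142, -0.0, 0.001]
force: [1.2, -1.2, 0.1]
grip_width: 0.0004
grip_force: 0.0
```

>>> {"op": "servo_tool", "data": {
  "plan": [
    [0,0,0,0,0,0,0],
    [0,0,0,-0.015,0,0,0],
    [0,0,0,-0.03,0,0,0],
    [0,0,0,-0.03,0,0,0],
    [0,0,0,-0.03,0,0,0],
    [0,0,0,-0.03,0,0,0],
    [0,0,0,-0.03,0,0,0],
    [0,0,0,-0.01,0,0,0]
  ]
}}

```text
time_s: 12.3
ee_pos: [0.4521, 0.2551, 0.2497]
eef_rot: [-3.14, -0.003, 0.001]
force: [-0.3, 0.5, 0.1]
grip_width: 0.0004
grip_force: 0.0
```

>>> {"op": "servo_tool", "data": {
  "plan": [
    [0,0,0.02,0,0,0,0],
    [0,0,0.03,0,0,0,0],
    [0,0,0.04,0,0,0,0],
    [0,0,0.04,0,0,0,0],
    [0,0,0.04,0,0,0,0],
    [0,0,0.04,0,0,0,0],
    [0,0,0.04,0,0,0,0],
    [0,0,0.04,0,0,0,0]
  ]
}}

```text
time_s: 13.3
ee_pos: [0.4509, -0.0371, 0.2461]
eef_rot: [-3.141, 0.002, 0.0]
force: [0.4, -0.1, 0.5]
grip_width: 0.0005
grip_force: 0.0
```

>>> {"op": "servo_tool", "data": {
  "plan": [
    [0,0,0.04,0,0,0,0],
    [0,0,0.04,0,0,0,0],
    [0,0,0.04,0,0,0,0],
    [0,0,0.04,0,0,0,0],
    [0,0,0.03,0,0,0,0],
    [0,0,0.014,0,0,0,0],
    [0,0,0,0,0,0,0],
    [0,0,0,0,0,0,0]
  ]
}}

```text
time_s: 14.3
ee_pos: [0.4521, -0.2383, 0.247]
eef_rot: [-3.141, 0.0, 0.001]
force: [0.9, -0.5, 1.4]
grip_width: 0.0005
grip_force: 0.0
```

Descend to z = 0.119, so the tips are about 26 mm above the knob.

>>> {"op": "servo_tool", "data": {
  "plan": [
    [0,0,0,0.01,0,0,0],
    [0,0,0,0.025,0,0,0],
    [0,0,0,0.03,0,0,0],
    [0,0,0,0.03,0,0,0],
    [0,0,0,0.022,0,0,0],
    [0,0,0,0.011,0,0,0],
    [0,0,0,0,0,0,0],
    [0,0,0,0,0,0,0]
  ]
}}

```text
time_s: 15.3
ee_pos: [0.4525, -0.2392, 0.12]
eef_rot: [3.141, -0.001, 0.001]
force: [-0.2, -0.6, -0.4]
grip_width: 0.0003
grip_force: 0.0
```

```bash
python3 - <<'E'
from h import *
snap('scene','s3'); c=snap('wrist','w3'); im=cv2.imread('pics/s3.png')[130:430,180:520]
cv2.imwrite('pics/m3.png',np.hstack([cv2.resize(im,(400,353)),cv2.resize(cv2.imread('pics/w3.png'),(400,353))]))
E
```

```text
(no output)
```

View pics/m3.png

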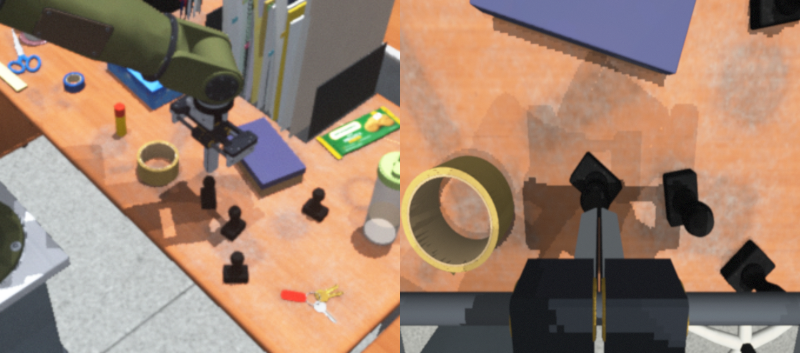

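>>> {"op": "servo_tool", "data": {
  "plan": [
    [0,0,0,0,0,0,0],
    [0,0,0,0,0,0,0],
    [0,0,0,0,0,0,0],
    [0,0,0,0,0,0,0],
    [0,0,0,0,0,0,0],
    [0,0,0,0,0,0,0],
    [0,0,0,0,0,0,0],
    [0,0,0,0,0,0,0]
  ]
}}

```text
time_s: 16.4
ee_pos: [0.4522, -0.2391, 0.1192]
eef_rot: [3.142, 0.0, 0.001]
force: [-0.0, 0.2, -0.1]
grip_width: 0.0006
grip_force: 0.0
```

>>> {"op": "servo_tool", "data": {
  "plan": [
    [0,0,0,0,0,0,0],
    [0,0,0,0,0,0,0],
    [0,0,0,0,0,0,0],
    [0,0,0,0,0,0,0],
    [0,0,0,0,0,0,0],
    [0,0,0,0,0,0,0],
    [0,0,0,0,0,0,0],
    [0,0,0,0,0,0,0]
  ]
}}

```text
time_s: 17.4
ee_pos: [0.4522, -0.2391, 0.1193]
eef_rot: [3.142, -0.0, 0.001]
force: [0.2, 0.2, -0.6]
grip_width: 0.0003
grip_force: 0.0
```

The fingertips are just above the knob of the leftmost stamp, at about (598,195) in the wrist half. Nothing has been touched, and the dwell is done.

```bash
python3 -c "
from station import ctrl
print(ctrl.hand_in())"
```

```text
the job is handed in; nothing more can be done
None
```

I pointed at the violet-lidded box, the blue tape and the leftmost stamp in turn, holding about two seconds at each without touching anything, and handed the job in still pointing at the stamp; the hand-in returned no verdict.

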